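Clear the magnifier off the dose counter and log a dose with the tablet tube

TASK

Someone has left the magnifying glass standing on the blue sprung pad of the dose counter under the oak shelf: lift it off and stand it upright, with its whole foot on the cork mat. Then take the tablet tube, stand it upright on the pad, press the pad fully down with it, firmly but without ramming it, hold it down for about a second, and leave the tube standing upright, wholly on the risen pad. Let neither of them fall over, do not hit the shelf hard, and leave everything else where it is.

Things in the scene. Friction and masses are not known exactly. Their poses are not given: they have to be found in the camera images.
- magnifier: Magnifying glass on a stand, 122 mm tall, 150 g: round steel foot (radius 24, 10 high), thin stem (radius 5), on top an upright chrome-framed disc, radius 38, 10 thick (frame and lens alike), centre 84 above the underside. Origin: centre of the foot's underside, z up; the disc lies in its x-z plane, its thickness along y. It starts standing on the blue pad.
- tube: Closed aluminium tablet tube with orange twist cap and orange band, standing upright on the counter: radius 15 (cap 16), 110 tall, the cap is the top 24 mm, about 80 g. Origin: centre of its underside, z up.
- mat: Round cork mat lying fixed on the counter, radius 55, 4 thick. Origin: centre of its underside.
- dock: Dose counter, a white plastic housing fixed to the counter under the front edge of the oak shelf. Origin: on the counter, under the pad's axis; x points away from its front. Its flat part reaches 41 mm to the front (-x) and 45 mm to each side (y) and is 30 high; behind the pad a block with a dark display stands 85 high, from x = +49 to +75.
- pad_top (a point): Centre of the upper face of the round blue sprung pad of the dose counter (flat, radius 28); 45 mm above the counter when up; no rim round it.
- pad (a joint): How far the pad is pressed down: 0 up, 0.010 m fully down. The spring takes 3 N to start and 9 N at the bottom, and lifts the pad again.
- shelf: Oak shelf, fixed on two steel posts. Origin: on the counter under the board's centre; x points to the back. Board 130 (x) by 600 (y) by 18, underside 235 mm above the counter; its front edge, x = -65, passes 10 mm in front of the pad's axis, so an upright gripper does not fit over the pad. Posts (radius 8) at x = +45, y = +-285.
- denture_box: Bystander: mint denture box with closed flip lid, 90 by 80, 48 high, fixed. Origin: centre of its underside.
- tumbler: Bystander: blue ceramic tumbler, radius 36, 95 tall, on the counter. Origin: centre of its underside.
- tweezers: Bystander: steel tweezers lying flat on the counter, 107 long (its x), 19 wide, 7 high. Origin: below its middle.
- brush_holder: Bystander: white toothbrush holder with two brushes, radius 37, 182 tall with the brushes, on top of the shelf. Origin: centre of its underside.
- cream_jar: Bystander: amber jar, radius 32, 60 tall, on top of the shelf. Origin: centre of its underside.
- soap_dish: Bystander: white soap dish with a bar of soap, 78 (x) by 105 (y), 30 high, on the counter under the shelf. Origin: centre of its underside.
- lotion: Bystander: white lotion bottle, radius 30, 150 tall, on the counter. Origin: centre of its underside.
Not all that is in view belongs to the job. Several things look just like the tube: the one meant starts farthest from the robot's base.

How it is judged:
By the outcome, as a careful person would: the job done as asked, in the order asked, and still so for the second after the job is handed in, with the robot touching nothing.
It also fails if it takes over 69 s, if anything falls off the work surface, if the arm or the gripper's body presses on something with over 40 N, if the wrist force passes 120 N, or if a joint passes its speed limit or range.

ROBOT

A 7-joint arm with a two-finger parallel gripper is mounted at the origin on the work surface. World frame = base frame: x ahead of the robot, y to its left, z up, the work surface at z = 0. Lengths are in m, angles in rad, forces in N, time in s.
With the tool pointing down it reaches from about 0.425 to 1.025 m from the base axis. Payload 3.6 kg.
Tool frame: the origin (TCP) lies midway between the tips of the shut fingers; the grasp point (between the pads) lies 19 mm behind it; z points along the fingers, y is the line along which they close (so a half turn about z gives the same grasp; the last joint's range is limited). The gripper opens to 85 mm and grips with 20 to 120 N. Pads are 22 mm wide; open, the fingers measure 114 mm over their backs; the gripper's body (76 mm by 85 mm) begins 54 mm behind the grasp point. The pads swing forward as they close: fully open they stand 13 mm farther back than shut.
Start: joints at [1.046, 0.591, 0.048, 1.609, -0.033, 0.943, -0.034], TCP at [0.303, -0.658, 0.231] pointing down, gripper open.
Joint ranges: [-2.69, 2.69], [-0.47, 2.24], [-1.27, 1.36], [0.19, 2.51], [-1.53, 4.68], [0.08, 2.07], [-3.09, 3.09]. Speed limits (rad/s): [2.57, 2.57, 3.14, 3.14, 3.14, 3.14, 3.14].

INTERFACE

Orientations are given as a unit quaternion [w, x, y, z].
In Python, from bench import ctrl gives the robot as it stands.
- The arm moves only by the shell command python3 -m inch 'ROWS' [FORCE]. ROWS is JSON, a list of rows, each a list of 7 numbers: the turn, a rotation vector about the tool's x, y, z in degrees, then the shift along the tool's x, y, z in cm, then the opening, from 0 (shut) to 1 (fully open). A call has 1 to 12 rows; each row is the pose to reach, as a shift and turn from the pose commanded when the call began, along the tool's axes at that moment; what a row does not reach only later rows make up. A row lasts 1/10 s, in which the tool goes at most 50 mm and 8.59 degrees, less where a joint would pass 70% of its speed; a pose out of reach is approached as far as the arm can. A call with a gripper value outside its range is refused whole. The fingers move at their own pace and stop on an object; FORCE is the grip in N (left out, the last holds). Time passes only in rows, so rows that repeat a pose let the fingers close. It gives the time, the measured TCP pose, the force, the opening and the grip force at its end, in the units of the state.
- ctrl.observe(): the state, without advancing time (a new reading comes with each control period).
- ctrl.snapshot(name): name is "side" or "top"; returns a dict with "frame" (420x560x3 uint8, blue, green, red), "z_map" (420x560 float32, m along the optical axis (not along the pixel's ray), 0 where there is no reading), "K" (3x3 intrinsics, pixels), "R" (3x3) and "t" (3): a world point X has camera coordinates R X + t. Camera axes: x right, y down, z forward; pixel columns grow to the right and rows downward; lengths in m; the calibration is good to about 2 mm. A picture is of the moment at which its call begins.
- ctrl.sign_off(): hands the job in; it is judged then, once.
The state is a dict: "time": time; "joint_pos": joint angles; "qvel": joint speeds; "joint_torque": joint torques, N m; "eef_pos": TCP position; "tcp_rot": TCP orientation; "contact_force": force on the tool from outside, world axes, zero at the start; "torque": the same for the moment, N m; "grip_width": finger opening in m; "finger_force": force on a finger pad.
Only numpy, scipy, OpenCV 4.12 (cv2) and the standard library are available. Lean on these libraries where they do the work, as an engineer would, in place of code of your own. Each camera call takes 0.05 s, during which the arm holds its last target. There are 200 camera calls.

## Working session

There is one attempt and no reset: what is moved stays moved. The work goes in short steps, Python scripts to look and compute and a shell command to move; the robot and the scene stay as the last step left them, time stands still between calls to the robot, and variables do not carry over. Pictures are saved under pics/ and viewed, at most 13 in all, crops included, and the job is handed in when it is done.

```bash
mkdir -p pics; ls; cat > h.py <<'E'
import numpy as np, cv2
from bench import ctrl
from scipy.spatial.transform import Rotation as Ro
def snap(n,f=None):
    s=ctrl.snapshot(n)
    if f: cv2.imwrite('pics/'+f,s['frame']); np.savez('pics/'+f[:-4]+'.npz',**s)
    return s
def w(s,u,v,z=None,plane=None):
    K,R,t=s['K'],s['R'],s['t']
    d=np.linalg.inv(K)@[u,v,1]
    if plane is not None:
        c=-R.T@t; r=R.T@d; return c+r*(plane-c[2])/r[2]
    z=s['z_map'][int(v),int(u)] if z is None else z
    return R.T@(d*z-t)
def tool(): 
    o=ctrl.observe(); q=o['tcp_rot']; return np.array(o['eef_pos']),Ro.from_quat([q[1],q[2],q[3],q[0]])
E
python3 - <<'E'
from h import *
for n in('side','top'):
    s=snap(n,n+'0.png'); print(n,-s['R'].T@s['t'],s['R'].round(2).tolist())
o=ctrl.observe();print(o['eef_pos'],o['tcp_rot'],o['time'],o['grip_width'])
E
```

```text
pics
side [0.06655486 0.87108361 1.1381762 ] [[-0.84, -0.54, 0.02], [-0.38, 0.57, -0.73], [0.38, -0.62, -0.68]]
top [ 0.49611127 -0.01627425  1.54019839] [[0.02, -1.0, -0.02], [-1.0, -0.02, -0.09], [0.09, 0.02, -1.0]]
[ 0.30309577 -0.65777851  0.23024949] [-9.80665881e-04  9.76775885e-01  2.14261119e-01 -2.84769508e-04] 0.1 0.08535364505702298
```

View pics/side0.png

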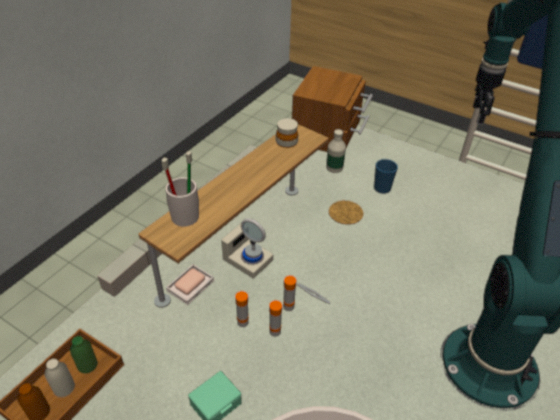

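View pics/top0.png

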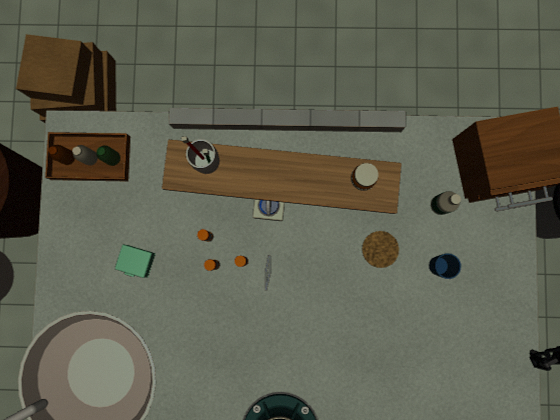

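Side view: lens disc at (253,232) on the blue pad (252,255); tubes at (241,308), (275,316), (289,291); mat (346,212). Top view: dock (268,208), lens edge (269,206), mat (380,249); tube-like candidates (204,235), (210,265), (241,261). The base is near (280,410), so the farthest is (204,235), which is side (241,308). I'll check it in a crop and measure.

```bash
python3 - <<'E'
from h import *
T=dict(np.load('pics/top0.npz'));S=dict(np.load('pics/side0.npz'))
for u,v in((204,235),(210,265),(241,261)):
    p=w(T,u,v); print('tubeT',p.round(3),np.hypot(*p[:2]).round(3))
for u,v in((241,297),(275,306),(289,281)): print('tubeS',w(S,u,v).round(3))
def comp(s,box,zr,f=None):
    v,u=np.mgrid[box[1]:box[3],box[0]:box[2]]; z=s['z_map'][v,u]
    d=np.linalg.inv(s['K'])@np.stack([u.ravel(),v.ravel(),np.ones(u.size)])
    P=(s['R'].T@(d*z.ravel()-s['t'][:,None])).T; c=s['frame'][v,u].reshape(-1,3).astype(int)
    m=(P[:,2]>zr[0])&(P[:,2]<zr[1]); return P[m],c[m]
for nm,s,b in(('T',T,(190,220,220,250)),('S',S,(225,285,258,330))):
    P,c=comp(s,b,(.1,.125)); print(nm,'tube top',len(P),P.min(0).round(3),P.max(0).round(3),P.mean(0).round(3))
for nm,s,b in(('T',T,(355,225,405,275)),('S',S,(320,195,372,230))):
    P,c=comp(s,b,(-.02,.02)); m=c[:,2]-c[:,0]>40; P=P[m]; print(nm,'mat',m.sum(),P.min(0).round(3),P.max(0).round(3),P.mean(0).round(3),((P.min(0)+P.max(0))/2).round(3))
for nm,s,b in(('T',T,(250,190,290,225)),('S',S,(215,215,285,275))):
    P,c=comp(s,b,(.02,.06)); m=c[:,0]-c[:,2]>40; Q=P[m]; print(nm,'pad',m.sum(),Q.min(0).round(3),Q.max(0).round(3),Q.mean(0).round(3))
# shelf edge direction
for u,v in((170,185),(220,192),(300,201),(390,208)): print('shelf',w(T,u,v).round(3))
# front edge fit
P,c=comp(T,(160,135,405,216),(.235,.27))
ys=np.arange(P[:,1].min()+.03,P[:,1].max()-.03,.02); fx=[P[abs(P[:,1]-y)<.01][:,0].min() for y in ys]
k=np.polyfit(ys,fx,1); print('shelf front x=',k,'yaw deg',np.degrees(-np.arctan(k[0])))
# lens points from side
P,c=comp(S,(235,215,275,260),(.06,.135)); 
m=(np.hypot(P[:,0]-P[:,0].mean(),P[:,1]-P[:,1].mean())<.06); P=P[m]
P2,c2=comp(S,(236,218,272,246),(.095,.2)); print('lensbox',P2.min(0).round(3),P2.max(0).round(3),P2.mean(0).round(3),len(P2))
def crop(s,b,k): return cv2.resize(s['frame'][b[1]:b[3],b[0]:b[2]],None,fx=k,fy=k,interpolation=cv2.INTER_CUBIC)
a=crop(S,(210,210,310,335),4); b=crop(T,(190,180,290,305),4)
cv2.imwrite('pics/c0.png',np.hstack([a,b]))
E
```

```text
tubeT [0.564 0.222 0.109] 0.606
tubeT [ 0.496 -0.016  1.54 ] 0.496
tubeT [0.494 0.116 0.11 ] 0.507
tubeS [0.562 0.233 0.111]
tubeS [0.48 0.21 0.11]
tubeS [0.492 0.128 0.112]
T tube top 101 [0.55  0.211 0.103] [0.581 0.24  0.117] [0.565 0.225 0.11 ]
S tube top 134 [0.55  0.212 0.1  ] [0.581 0.244 0.115] [0.564 0.23  0.108]
T mat 1004 [ 0.485 -0.342 -0.006] [ 0.592 -0.237  0.016] [ 0.539 -0.288  0.005] [ 0.538 -0.289  0.005]
S mat 672 [ 0.485 -0.344 -0.004] [ 0.59  -0.232  0.012] [ 0.536 -0.285  0.004] [ 0.537 -0.288  0.004]
T pad 32 [0.635 0.021 0.032] [0.673 0.075 0.057] [0.654 0.064 0.046]
S pad 92 [0.632 0.041 0.032] [0.686 0.077 0.051] [0.654 0.065 0.042]
shelf [0.682 0.288 0.26 ]
shelf [0.667 0.161 0.254]
shelf [ 0.648 -0.042  0.256]
shelf [ 0.635 -0.268  0.253]
shelf front x= [0.08636079 0.64587634] yaw deg -4.935862418097497
lensbox [0.617 0.036 0.096] [0.695 0.055 0.171] [0.656 0.048 0.134] 426
```

View pics/c0.png

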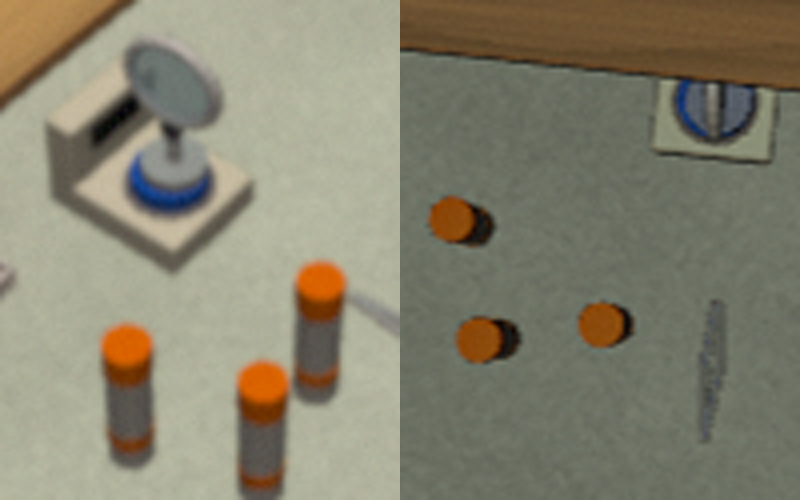

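The crop confirms the choice: the tube at side (241,308) / top (204,235), about (0.565, 0.227), with a 0.606 m base distance. The lens disc is edge-on along world x. Next I work out the lens pose and the approach.

```bash
cat >> h.py <<'E'
def ori(h,th):
    h,th=np.radians([h,th]); z=np.array([np.sin(th)*np.cos(h),np.sin(th)*np.sin(h),-np.cos(th)])
    y=np.array([np.sin(h),-np.cos(h),0]); return Ro.from_matrix(np.c_[np.cross(y,z),y,z])
def go(h,th,G,back=0.,name=''):
    "rows numbers for grasp point G, heading h, tilt th"
    p,R=tool(); D=ori(h,th); t=np.array(G)+D.as_matrix()[:,2]*(.019-back)
    print(name,'turn',np.degrees((R.inv()*D).as_rotvec()).round(1),'shift cm',(R.inv().apply(t-p)*100).round(2),'tcp',t.round(3))
def pts(s,b):
    v,u=np.mgrid[b[1]:b[3],b[0]:b[2]]; z=s['z_map'][v,u].ravel(); u,v=u.ravel(),v.ravel()
    d=np.linalg.inv(s['K'])@np.stack([u,v,np.ones(u.size)])
    P=(s['R'].T@(d*z-s['t'][:,None])).T; return P,s['frame'][v,u].astype(int)
E
python3 - <<'E'
from h import *
S=dict(np.load('pics/side0.npz'));T=dict(np.load('pics/top0.npz'))
P,c=pts(S,(236,216,272,262)); m=(P[:,2]>.1)&(P[:,2]<.18)&(P[:,0]<.70)&(abs(P[:,1]-.048)<.02);P=P[m]
k=np.polyfit(P[:,0],P[:,1],1); r=P[:,1]-np.polyval(k,P[:,0]); P=P[abs(r)<.006];k=np.polyfit(P[:,0],P[:,1],1)
print('lens face yaw',np.degrees(np.arctan(k[0])),len(P),P.min(0),P.max(0),'face y at centre',np.polyval(k,.657))
P,c=pts(T,(255,195,285,225)); m=(P[:,2]>.1)&(P[:,2]<.18); print('top lens',m.sum(),P[m].min(0),P[m].max(0),P[m].mean(0))
P,c=pts(S,(215,225,290,280)); m=(P[:,2]>.025)&(P[:,2]<.034)&(abs(P[:,1]-.05)<.07)&(P[:,0]<.69); print('housing',P[m].min(0),P[m].max(0))
for nm,s,b in(('tumb',T,(425,248,465,282)),('lot',T,(428,185,465,215)),('twz',T,(262,252,275,292))):
    P,c=pts(s,b); m=(P[:,2]>.02)&(P[:,2]<.3) if nm!='twz' else P[:,2]>.004; print(nm,P[m].min(0).round(3),P[m].max(0).round(3))
G=[.648,.048,.132]
go(0,45,G,.13,'pre'); go(0,45,[.5,-.2,.3],0,'via')
E
```

```text
lens face yaw 2.1245723032253307 400 [0.61737227 0.04036735 0.10092742] [0.69538012 0.05284951 0.17131287] face y at centre 0.047722469156937355
top lens 60 [0.62064727 0.03708229 0.11494648] [0.66289281 0.04609425 0.17083316] [0.63923208 0.04140016 0.15223387]
housing [0.6162384  0.00228781 0.02505393] [0.68975831 0.09702969 0.03388525]
tumb [ 0.459 -0.496  0.02 ] [ 0.528 -0.424  0.103]
lot [ 0.643 -0.492  0.021] [ 0.704 -0.434  0.16 ]
twz [ 0.41  -0.016  0.004] [0.522 0.064 1.54 ]
pre turn [-9.8 44.3 23.4] shift cm [ 53.74 -52.94   2.08] tcp [0.57  0.048 0.21 ]
via turn [-9.8 44.3 23.4] shift cm [ 38.26 -32.78  -5.57] tcp [ 0.513 -0.2    0.287]
```

```bash
python3 -m inch '[[-9.8,44.3,23.4,38.3,-32.8,-5.6,0.6],[-9.8,44.3,23.4,38.3,-32.8,-5.6,0.6],[-9.8,44.3,23.4,38.3,-32.8,-5.6,0.6],[-9.8,44.3,23.4,38.3,-32.8,-5.6,0.6],[-9.8,44.3,23.4,38.3,-32.8,-5.6,0.6],[-9.8,44.3,23.4,38.3,-32.8,-5.6,0.6],[-9.8,44.3,23.4,38.3,-32.8,-5.6,0.6],[-9.8,44.3,23.4,38.3,-32.8,-5.6,0.6],[-9.8,44.3,23.4,38.3,-32.8,-5.6,0.6],[-9.8,44.3,23.4,38.3,-32.8,-5.6,0.6],[-9.8,44.3,23.4,38.3,-32.8,-5.6,0.6],[-9.8,44.3,23.4,38.3,-32.8,-5.6,0.6]]' 60
python3 - <<'E'
from h import *
print(ctrl.observe()['joint_pos'])
go(2,45,[.648,.042,.132],.13,'pre'); go(2,45,[.648,.042,.132],0,'g')
E
```

```text
time: 1.3
eef_pos: [0.5138, -0.2064, 0.3153]
tcp_rot: [-0.01, 0.93, 0.007, 0.367]
contact_force: [0.7, -0.1, -0.4]
grip_width: 0.0513
finger_force: 0.0
[ 1.41364625  0.27098143 -1.07354051  2.32120958 -1.53277393  0.08013488
  0.38913869]
pre turn [ 0.1  2.  -1.1] shift cm [ -2.94 -24.31  12.04] tcp [0.57  0.039 0.21 ]
g turn [ 0.1  2.  -1.1] shift cm [ -2.49 -24.33  25.03] tcp [0.661 0.042 0.119]
```

```bash
python3 -m inch '[[0,2,-1,-2.9,-24.3,12,0.6],[0,2,-1,-2.9,-24.3,12,0.6],[0,2,-1,-2.9,-24.3,12,0.6],[0,2,-1,-2.9,-24.3,12,0.6],[0,2,-1,-2.9,-24.3,12,0.6],[0,2,-1,-2.9,-24.3,12,0.6],[0,2,-1,-2.9,-24.3,12,0.6],[0,2,-1,-2.9,-24.3,12,0.6]]'
python3 - <<'E'
from h import *
print(np.round(ctrl.observe()['joint_pos'],2))
go(2,45,[.648,.042,.132],.13,'pre'); go(2,45,[.648,.042,.132],0,'g')
E
```

```text
time: 2.1
eef_pos: [0.5527, -0.0657, 0.3311]
tcp_rot: [-0.008, 0.937, 0.016, 0.349]
contact_force: [-0.1, 0.3, 0.4]
grip_width: 0.0512
finger_force: 0.0
[ 0.1   0.08 -0.01  2.34 -1.53  0.08  0.05]
pre turn [-0.2  4.1 -0.2] shift cm [ -6.37 -10.38  10.5 ] tcp [0.57  0.039 0.21 ]
g turn [-0.2  4.1 -0.2] shift cm [ -5.44 -10.33  23.47] tcp [0.661 0.042 0.119]
```

```bash
cat > fk.py <<'E'
from h import *
import itertools
sg=None
def fr(q,s,c):
    A=[Ro.from_euler('z',s[0]*q[0])]; 
    for i in range(1,7): A.append(A[-1]*Ro.from_euler('zyzyzyz'[i],s[i]*q[i]))
    return A, A[-1]*Ro.from_euler('z',c)
E
python3 - <<'E'
from fk import *
o=ctrl.observe()
D=[([1.046,.591,.048,1.609,-.033,.943,-.034],[0.30309577,-0.65777851,0.23024949],[-9.8e-4,.976776,.214261,-2.8e-4]),
([1.41364625,.27098143,-1.07354051,2.32120958,-1.53277393,.08013488,.38913869],[.5138,-.2064,.3153],[-.01,.93,.007,.367]),
(o['joint_pos'],o['eef_pos'],o['tcp_rot'])]
best=[]
for s in itertools.product([1,-1],repeat=7):
    if s[1]<0: continue
    for c in np.arange(4)*np.pi/2:
        e=sum((fr(q,s,c)[1].inv()*Ro.from_quat([r[1],r[2],r[3],r[0]])).magnitude() for q,p,r in D)
        best.append((e,s,c))
best.sort(key=lambda b:b[0]); print(best[:3])
e,s,c=best[0]
M=[];Y=[]
for q,p,r in D:
    A,_=fr(q,s,c)
    # base z, upper arm z + x offset, forearm z + x offset, hand z
    M.append(np.c_[[0,0,1],A[2].as_matrix()[:,2],A[4].as_matrix()[:,2],A[6].as_matrix()[:,2]]);Y.append(p)
x,res,_,_=np.linalg.lstsq(np.vstack(M),np.hstack(Y),rcond=None); print(x,res)
E
```

```text
[(0.0027115207372538828, (-1, 1, -1, 1, -1, 1, -1), np.float64(1.5707963267948966)), (0.942229009080908, (-1, 1, -1, 1, -1, 1, 1), np.float64(1.5707963267948966)), (0.982938119721605, (1, 1, 1, 1, 1, 1, 1), np.float64(4.71238898038469))]
[0.24267081 0.65142516 0.45592279 0.28712761] [0.00471808]
```

```bash
python3 - <<'E'
from fk import *
o=ctrl.observe()
D=[([1.046,.591,.048,1.609,-.033,.943,-.034],[0.30309577,-0.65777851,0.23024949]),
([1.41364625,.27098143,-1.07354051,2.32120958,-1.53277393,.08013488,.38913869],[.5138,-.2064,.3153]),
(o['joint_pos'],o['eef_pos'])]
s=(-1,1,-1,1,-1,1,-1)
out=[]
cand=[(i,k) for i in range(7) for k in (0,1,2) if not(k==2 and i in(1,2,3,4,5,6))]
for n in(1,2):
  for cs in itertools.combinations(cand,n):
    M=[];Y=[]
    for q,p in D:
        A,_=fr(q,s,0)
        M.append(np.c_[[0,0,1],A[2].as_matrix()[:,2],A[4].as_matrix()[:,2],A[6].as_matrix()[:,2],*[A[i].as_matrix()[:,[k]] for i,k in cs]]);Y.append(p)
    M=np.vstack(M);Y=np.hstack(Y);x=np.linalg.lstsq(M,Y,rcond=None)[0]; out.append((np.linalg.norm(M@x-Y),cs,x.round(4)))
out.sort(key=lambda a:a[0])
for a in out[:10]: print(a)
print([a for a in out if len(a[1])==1][:4])
E
```

```text
(np.float64(0.0003128983641174638), ((0, 1), (3, 1)), array([ 0.2931,  0.6247,  0.4633,  0.3099, -0.0213, -0.0236]))
(np.float64(0.00031289836411746533), ((0, 1), (2, 1)), array([ 0.2931,  0.6247,  0.4633,  0.3099, -0.0213, -0.0236]))
(np.float64(0.000312898364117473), ((1, 1), (3, 1)), array([ 0.2931,  0.6247,  0.4633,  0.3099, -0.0213, -0.0236]))
(np.float64(0.0003128983641174909), ((1, 1), (2, 1)), array([ 0.2931,  0.6247,  0.4633,  0.3099, -0.0213, -0.0236]))
(np.float64(0.012191436713658835), ((5, 0), (5, 1)), array([ 0.3536,  0.6216,  0.403 ,  0.4026, -0.0523, -0.0446]))
(np.float64(0.012191436713658866), ((4, 1), (5, 0)), array([ 0.3536,  0.6216,  0.403 ,  0.4026, -0.0446, -0.0523]))
(np.float64(0.01224862068405012), ((2, 1), (3, 0)), array([ 0.3426,  0.6249,  0.4919,  0.3119, -0.0448,  0.0383]))
(np.float64(0.012248620684050205), ((3, 0), (3, 1)), array([ 0.3426,  0.6249,  0.4919,  0.3119,  0.0383, -0.0448]))
(np.float64(0.013115656341559957), ((0, 1), (3, 0)), array([ 0.2347,  0.6252,  0.4313,  0.3047, -0.0417, -0.0428]))
(np.float64(0.013115656341560021), ((1, 1), (3, 0)), array([ 0.2347,  0.6252,  0.4313,  0.3047, -0.0417, -0.0428]))
[(np.float64(0.017417130654242233), ((3, 1),), array([ 0.2956,  0.6144,  0.4676,  0.2962, -0.0405])), (np.float64(0.017417130654242288), ((2, 1),), array([ 0.2956,  0.6144,  0.4676,  0.2962, -0.0405])), (np.float64(0.02055650234128727), ((1, 1),), array([ 0.282 ,  0.6411,  0.4571,  0.322 , -0.0427])), (np.float64(0.020556502341287326), ((0, 1),), array([ 0.282 ,  0.6411,  0.4571,  0.322 , -0.0427]))]
```

```bash
cat >> fk.py <<'E'
from scipy.optimize import least_squares
s7=(-1,1,-1,1,-1,1,-1)
def fk(q):
    A,R=fr(q,s7,np.pi/2); z=lambda i:A[i].as_matrix()[:,2]; y=lambda i:A[i].as_matrix()[:,1]
    return .2931*np.array([0,0,1])+.6247*z(2)+.4633*z(4)+.3099*z(6)-.0213*y(0)-.0236*y(3),R
lo=np.array([-2.69,-.47,-1.27,.19,-1.53,.08,-3.09]);hi=np.array([2.69,2.24,1.36,2.51,4.68,2.07,3.09])
def ik(h,th,G,back=0,flip=False,seeds=(),n=12):
    D=ori(h,th); 
    t=np.array(G)+D.as_matrix()[:,2]*(.019-back)
    if flip: D=D*Ro.from_euler('z',np.pi)
    rng=np.random.default_rng(0);B=[]
    ss=list(seeds)+[np.r_[-np.arctan2(t[1],t[0]),.3,0,1.9,5*[0]+[0]] if 0 else lo+(hi-lo)*rng.random(7) for _ in range(n)]
    for s in ss:
        def f(q):
            p,R=fk(q); return np.r_[(p-t)*10,(R.inv()*D).as_rotvec()*3,.002*(q-s) if len(seeds) else .001*q]
        r=least_squares(f,np.clip(s,lo+.01,hi-.01),bounds=(lo+.03,hi-.03))
        e=np.linalg.norm(r.fun[:6]); B.append((e,r.x))
    return B
E
python3 - <<'E'
from fk import *
for nm,h,th,G,b in(('lens',2,45,[.648,.042,.132],0),('lenspre',2,45,[.648,.042,.132],.13),('mat',-28,45,[.53,-.283,.1],0),('matup',-28,45,[.53,-.283,.2],0),('tube',-40,40,[.565,.227,.08],0),('tube0',20,40,[.565,.227,.09],0),('pad',0,40,[.658,.048,.13],0),('padpre',0,40,[.658,.048,.13],.12)):
  for fl in(0,1):
    B=[x for e,x in ik(h,th,G,b,fl) if e<.01]; seen=[]
    for x in B:
        if all(abs(x[[2,4]]-y[[2,4]]).max()>.5 for y in seen): seen.append(x)
    print(nm,fl,[x.round(2).tolist() for x in seen][:4])
E
```

```text
Traceback (most recent call last):
  File "fk.py", line 23, in ik
    r=least_squares(f,np.clip(s,lo+.01,hi-.01),bounds=(lo+.03,hi-.03))
ValueError: Initial guess is outside of provided bounds
```

```bash
sed -i 's/np.clip(s,lo+.01,hi-.01)/np.clip(s,lo+.04,hi-.04)/; s/    ss=list.*/    ss=list(seeds)+[lo+(hi-lo)*rng.random(7) for _ in range(n)]/' fk.py
cat > /tmp/a.py <<'E'
from fk import *
for nm,h,th,G,b in(('lens',2,45,[.648,.042,.132],0),('lenspre',2,45,[.648,.042,.132],.13),('mat',-28,45,[.53,-.283,.1],0),('matup',-28,45,[.53,-.283,.2],0),('tube',-40,40,[.565,.227,.08],0),('tube0',20,40,[.565,.227,.09],0),('pad',0,40,[.658,.048,.13],0),('padpre',0,40,[.658,.048,.13],.12)):
  for fl in(0,1):
    B=[x for e,x in ik(h,th,G,b,fl) if e<.01]; seen=[]
    for x in B:
        if all(abs(x[[2,4]]-y[[2,4]]).max()>.5 for y in seen): seen.append(x)
    print(nm,fl,[x.round(2).tolist() for x in seen][:4])
E
PYTHONPATH=. python3 /tmp/a.py
```

```text
Traceback (most recent call last):
  File "fk.py", line 1, in <module>
    from h import *
  File "h.py", line 1, in <module>
    import numpy as np, cv2
ModuleNotFoundError: No module named 'cv2'
```

```bash
cp /tmp/a.py a.py; python3 a.py
```

```text
lens 0 [[-0.02, 0.64, -0.22, 2.35, 2.8, 0.66, 1.82]]
lens 1 [[0.44, 0.8, -0.86, 2.33, 2.41, 0.85, -0.73]]
lenspre 0 [[0.3, 0.43, -0.66, 2.48, 2.46, 0.62, 2.15]]
lenspre 1 [[0.53, 0.52, -0.98, 2.47, 2.27, 0.73, -0.76]]
mat 0 [[0.46, 0.7, -0.11, 2.46, 2.96, 0.81, 1.67]]
mat 1 [[0.97, 0.85, -0.81, 2.44, 2.54, 0.96, -0.84]]
matup 0 [[0.52, 0.46, -0.18, 2.42, 2.84, 0.54, 1.79]]
matup 1 [[1.04, 0.6, -0.88, 2.4, 2.36, 0.71, -0.75]]
tube 0 [[-1.43, 1.11, 1.06, 2.16, -1.03, 0.23, -2.06], [-0.75, 0.75, -0.03, 2.13, 1.37, 0.73, 1.97]]
tube 1 [[-1.14, 0.84, 0.53, 2.15, 1.11, 0.34, -0.98], [-1.33, 0.97, 0.84, 2.16, 0.2, 0.14, -0.11]]
tube0 0 [[-0.29, 0.7, -0.29, 2.39, 2.74, 0.68, 1.88]]
tube0 1 [[0.13, 0.86, -0.88, 2.38, 2.36, 0.9, -0.7]]
pad 0 [[-0.04, 0.62, -0.21, 2.28, 2.65, 0.5, 1.92]]
pad 1 [[0.37, 0.74, -0.78, 2.26, 2.25, 0.72, -0.67]]
padpre 0 [[-0.06, 0.37, -0.22, 2.39, 2.48, 0.38, 2.05]]
padpre 1 [[0.39, 0.47, -0.81, 2.37, 2.11, 0.57, -0.66]]
```

```bash
cat >> fk.py <<'E'
def rows(p,R,p0,R0):
    return 'turn',np.degrees((R0.inv()*R).as_rotvec()).round(1),'shift',(R0.inv().apply(p-p0)*100).round(2)
E
python3 - <<'E'
from fk import *
q=np.array(ctrl.observe()['joint_pos']);p0,R0=tool();print(fk(q)[0]-p0)
W=[[.1,.2,0,2.2,-.05,.7,-.3],[.1,.25,-.05,2.2,.8,.7,-.6],[.1,.3,-.1,2.25,1.6,.65,-.9],[.1,.35,-.15,2.3,2.5,.65,-1.2]]
for w_ in W:
    p,R=fk(w_); print(p.round(3),'z',R.as_matrix()[:,2].round(2),*rows(p,R,p0,R0)); p0,R0=p,R
print(ik(2,45,[.648,.042,.132],.13,1,seeds=[np.array([.1,.35,-.15,2.3,2.6,.65,-1.2])],n=0))
E
```

```text
[ 2.26386633e-04  7.29598382e-05 -1.91161764e-04]
[ 0.444 -0.08   0.254] z [ 0.05  0.03 -1.  ] turn [ 22.  -33.6 -60. ] shift [-13.25   1.05  -1.31]
[ 0.483 -0.213  0.268] z [ 0.12 -0.46 -0.88] turn [-11.1 -27.3 -23.8] shift [-10.38   9.16  -1.61]
[ 0.582 -0.235  0.298] z [ 0.46 -0.59 -0.67] turn [-18.6 -15.8 -24. ] shift [-2.79 10.22 -0.43]
[ 0.685 -0.131  0.32 ] z [ 0.82 -0.3  -0.49] turn [-27.1  -9.9 -27.9] shift [ 2.25 14.35 -2.94]
[(np.float64(3.628072356258221e-05), array([ 0.30345981,  0.42802931, -0.66147353,  2.48      ,  2.45540723,
        0.61943561, -0.99051845]))]
```

```bash
python3 -m inch '[[22,-33.6,-60,-13.2,1,-1.3,0.6],[22,-33.6,-60,-13.2,1,-1.3,0.6],[22,-33.6,-60,-13.2,1,-1.3,0.6],[22,-33.6,-60,-13.2,1,-1.3,0.6],[22,-33.6,-60,-13.2,1,-1.3,0.6],[22,-33.6,-60,-13.2,1,-1.3,0.6],[22,-33.6,-60,-13.2,1,-1.3,0.6],[22,-33.6,-60,-13.2,1,-1.3,0.6],[22,-33.6,-60,-13.2,1,-1.3,0.6],[22,-33.6,-60,-13.2,1,-1.3,0.6]]'
python3 - <<'E'
from fk import *
print(np.round(ctrl.observe()['joint_pos'],2))
p0,R0=tool()
for w_ in [[.1,.25,-.05,2.2,.8,.7,-.6],[.1,.3,-.1,2.25,1.6,.65,-.9]]: print(*rows(*fk(w_),p0,R0))
E
```

```text
time: 3.1
eef_pos: [0.4472, -0.0784, 0.2548]
tcp_rot: [0.001, 0.843, 0.538, 0.027]
contact_force: [0.9, 0.3, -0.0]
grip_width: 0.0511
finger_force: 0.0
[-0.09  0.2   0.22  2.2  -0.12  0.7  -0.22]
turn [-11.  -27.3 -23.7] shift [-10.64   8.93  -1.56]
turn [-27.  -41.5 -50.6] shift [-8.35 18.96 -4.13]
```

```bash
python3 -m inch '[[-11,-27.3,-23.7,-10.6,8.9,-1.6,0.6],[-11,-27.3,-23.7,-10.6,8.9,-1.6,0.6],[-11,-27.3,-23.7,-10.6,8.9,-1.6,0.6],[-11,-27.3,-23.7,-10.6,8.9,-1.6,0.6],[-11,-27.3,-23.7,-10.6,8.9,-1.6,0.6],[-27,-41.5,-50.6,-8.4,19,-4.1,0.6],[-27,-41.5,-50.6,-8.4,19,-4.1,0.6],[-27,-41.5,-50.6,-8.4,19,-4.1,0.6],[-27,-41.5,-50.6,-8.4,19,-4.1,0.6],[-27,-41.5,-50.6,-8.4,19,-4.1,0.6]]'
python3 - <<'E'
from fk import *
q=np.array(ctrl.observe()['joint_pos']);print(q.round(2))
p0,R0=tool()
e,x=ik(2,45,[.648,.042,.132],.15,1,seeds=[q],n=0)[0]; print(e,x.round(2))
print(*rows(*fk(x),p0,R0))
for a in(.33,.66): print(fk(q+(x-q)*a)[0],*rows(*fk(q+(x-q)*a),p0,R0))
E
```

```text
time: 4.1
eef_pos: [0.5782, -0.2388, 0.2971]
tcp_rot: [0.376, 0.483, 0.777, -0.147]
contact_force: [1.1, -0.6, 0.7]
grip_width: 0.0514
finger_force: 0.0
[-0.49  0.36  0.66  2.27  1.6   0.38 -0.95]
0.011606791101489147 [ 0.69  0.59 -1.24  2.48  2.11  0.83 -0.59]
turn [-39.9   6.2 -48.3] shift [ 23.57  10.76 -12.52]
[ 0.56661754 -0.16020866  0.1905462 ] turn [ -3.9   7.6 -24.2] shift [13.06  1.42  2.03]
[ 0.55600628 -0.06088638  0.15327772] turn [-18.  12. -41.] shift [22.39  4.88 -1.8 ]
```

```bash
python3 - <<'E'
from fk import *
q=np.array(ctrl.observe()['joint_pos']);p0,R0=tool()
for b in (.1,):
    D=ori(2,45)*Ro.from_euler('z',np.pi); t=np.array([.648,.042,.135])+D.as_matrix()[:,2]*(.019-b)
    print(t,*rows(t,D,p0,R0)); print([ (e,x.round(2)) for e,x in ik(2,45,[.648,.042,.135],b,1,seeds=[np.array([.1,.35,-.15,2.3,2.6,.65,-1.2]),q],n=0)])
E
```

```text
[0.59075924 0.04000111 0.19227565] turn [-40.    6.1 -48.2] shift [25.15 13.35 -8.85]
[(np.float64(5.033772319904173e-07), array([ 0.03,  0.44, -0.31,  2.46,  2.69,  0.58, -1.24])), (np.float64(6.99859086536988e-06), array([-0.08,  0.43, -0.16,  2.47,  2.79,  0.56, -1.36]))]
```

```bash
python3 -m inch '[[-40,6.1,-48.2,25.1,13.3,-8.8,0.6],[-40,6.1,-48.2,25.1,13.3,-8.8,0.6],[-40,6.1,-48.2,25.1,13.3,-8.8,0.6],[-40,6.1,-48.2,25.1,13.3,-8.8,0.6],[-40,6.1,-48.2,25.1,13.3,-8.8,0.6],[-40,6.1,-48.2,25.1,13.3,-8.8,0.6],[-40,6.1,-48.2,25.1,13.3,-8.8,0.6],[-40,6.1,-48.2,25.1,13.3,-8.8,0.6],[-40,6.1,-48.2,25.1,13.3,-8.8,0.6],[-40,6.1,-48.2,25.1,13.3,-8.8,0.6],[-40,6.1,-48.2,25.1,13.3,-8.8,0.6]]'
cat >> fk.py <<'E'
def gof(h,th,G,back=0,up=0):
    p0,R0=tool(); D=ori(h,th)*Ro.from_euler('z',np.pi); t=np.array(G)+D.as_matrix()[:,2]*(.019-back)+[0,0,up]
    print(t.round(3),*rows(t,D,p0,R0))
E
python3 - <<'E'
from fk import *
print(np.round(ctrl.observe()['joint_pos'],2)); gof(2,45,[.648,.042,.135])
S=snap('side','s1.png'); 
a=cv2.resize(S['frame'][150:290,180:330],None,fx=4,fy=4,interpolation=cv2.INTER_CUBIC); cv2.imwrite('pics/c1.png',a)
E
```

```text
time: 5.2
eef_pos: [0.5921, 0.0389, 0.193]
tcp_rot: [0.383, -0.015, 0.924, 0.006]
contact_force: [0.8, -0.9, -0.5]
grip_width: 0.0513
finger_force: 0.0
[-0.22  0.43  0.03  2.47  2.93  0.54 -1.51]
[0.661 0.042 0.122] turn [-0.1  0.1 -0. ] shift [0.15 0.13 9.96]
```

View pics/c1.png

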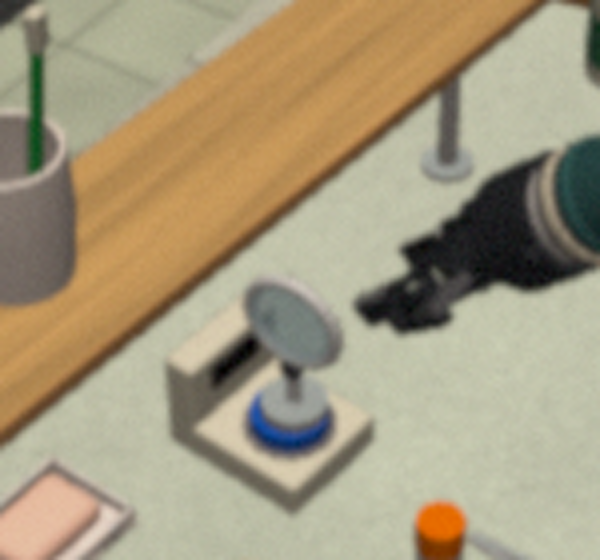

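The gripper (crop 390,310) is lined up with the lens disc (crop 292,320). I'll advance and close.

```bash
python3 -m inch '[[0,0,0,0.1,0.1,3,0.6],[0,0,0,0.1,0.1,6,0.6],[0,0,0,0.1,0.1,8,0.6],[0,0,0,0.1,0.1,9.5,0.6],[0,0,0,0.1,0.1,10,0.6],[0,0,0,0.1,0.1,10,0.4],[0,0,0,0.1,0.1,10,0.2],[0,0,0,0.1,0.1,10,0.1],[0,0,0,0.1,0.1,10,0.05],[0,0,0,0.1,0.1,10,0]]' 50
python3 -m inch '[[0,0,0,0,0,0,0],[0,0,0,0,0,0,0],[0,0,0,0,0,0,0]]'
python3 - <<'E'
from fk import *
print(np.round(ctrl.observe()['joint_pos'],2)); p,R=tool(); print('world up 4cm in tool', R.inv().apply([0,0,4]), R.inv().apply([-10,0,0]))
E
```

```text
time: 6.25
eef_pos: [0.6619, 0.0424, 0.122]
tcp_rot: [0.383, -0.016, 0.924, 0.006]
contact_force: [-1.6, 0.4, 1.4]
grip_width: 0.0093
finger_force: 51.8
time: 6.55
eef_pos: [0.6623, 0.0424, 0.1217]
tcp_rot: [0.383, -0.016, 0.923, 0.006]
contact_force: [-2.6, 0.1, 1.4]
grip_width: 0.0095
finger_force: 51.8
[-0.18  0.63  0.01  2.35  2.97  0.63 -1.54]
world up 4cm in tool [-2.8320433  -0.00322569 -2.82480448] [ 7.05752119  0.34864025 -7.07600485]
```

```bash
python3 -m inch '[[0,0,0,-0.5,0,-0.5,0],[0,0,0,-1.0,0,-1.0,0],[0,0,0,-1.8,0,-1.8,0],[0,0,0,-1.8,0,-1.8,0],[0,0,0,-1.1,0,-2.5,0],[0,0,0,-0.1,0.1,-3.5,0],[0,0,0,1.0,0.15,-4.6,0],[0,0,0,2.3,0.2,-5.9,0],[0,0,0,3.5,0.2,-7.1,0],[0,0,0,3.5,0.2,-7.1,0]]'
python3 - <<'E'
from fk import *
q=np.array(ctrl.observe()['joint_pos']);print(q.round(2))
S=snap('side','s2.png'); T=snap('top','t2.png')
a=cv2.resize(S['frame'][170:290,200:340],None,fx=3,fy=3,interpolation=cv2.INTER_CUBIC);b=cv2.resize(T['frame'][170:290,220:340],None,fx=3,fy=3,interpolation=cv2.INTER_CUBIC); cv2.imwrite('pics/c2.png',np.hstack([a,b]))
G=[.53,-.282,.1]
for h in(-15,-28): print(h,[(round(e,4),x.round(2)) for g in (.1,.14,.2) for e,x in ik(h,45,[G[0],G[1],g],0,1,seeds=[q],n=0)])
E
```

```text
time: 7.55
eef_pos: [0.5847, 0.0417, 0.1461]
tcp_rot: [0.381, -0.017, 0.924, 0.006]
contact_force: [1.1, -0.0, -0.4]
grip_width: 0.0091
finger_force: 51.4
[-0.21  0.55 -0.01  2.5   2.94  0.69 -1.54]
-15 [(np.float64(0.0), array([ 0.44,  0.71,  0.07,  2.45,  3.41,  0.81, -1.63])), (np.float64(0.0), array([ 0.45,  0.61,  0.06,  2.44,  3.44,  0.7 , -1.65])), (np.float64(0.0), array([ 0.48,  0.46,  0.02,  2.41,  3.48,  0.53, -1.71]))]
-28 [(np.float64(0.0), array([ 0.3 ,  0.71,  0.11,  2.47,  3.1 ,  0.82, -1.67])), (np.float64(0.0), array([ 0.29,  0.61,  0.12,  2.46,  3.1 ,  0.71, -1.66])), (np.float64(0.0), array([ 0.27,  0.46,  0.14,  2.43,  3.1 ,  0.53, -1.64]))]
```

View pics/c2.png

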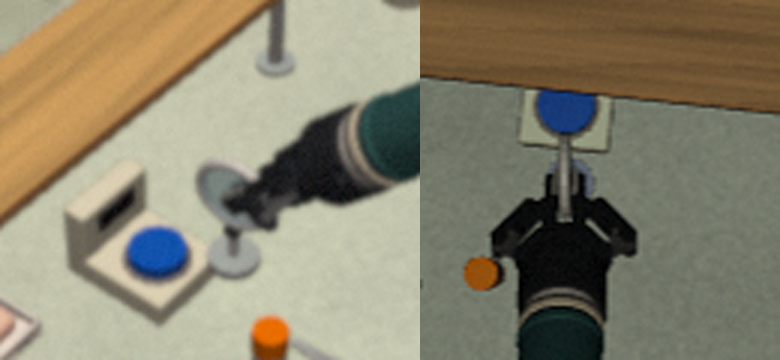

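The magnifier hangs upright in the grip (foot at crop 235,257), and the blue pad is free (158,252). Now to the mat.

```bash
python3 - <<'E'
from fk import *
p0,R0=tool(); D=Ro.from_euler('z',-30,degrees=True)*R0; print(*rows(np.array([.542,-.2906,.17]),D,p0,R0)); print(D.inv().apply([0,0,-1]))
T=dict(np.load('pics/t2.npz'));S=dict(np.load('pics/s2.npz'))
for nm,s,b in(('T',T,(250,190,290,220)),('S',S,(235,235,275,270))):
    P,c=pts(s,b); m=(c[:,0]-c[:,2]>50)&(P[:,2]>.03)&(P[:,2]<.06); Q=P[m]; lo,hi=np.percentile(Q,[1,99],axis=0); print(nm,m.sum(),lo.round(4),hi.round(4),((lo+hi)/2).round(4))
E
```

```text
turn [21.2  0.  21.2] shift [  2.38 -33.07  -5.63]
[0.70753167 0.00088425 0.70668109]
T 209 [0.6353 0.0211 0.036 ] [0.6735 0.0715 0.0535] [0.6544 0.0463 0.0447]
S 253 [0.6345 0.0255 0.0347] [0.6851 0.076  0.05  ] [0.6598 0.0507 0.0423]
```

```bash
python3 -m inch '[[1,0,1,0.1,-1.5,-0.6,0],[3,0,3,0.3,-4.5,-1.2,0],[5.5,0,5.5,0.6,-8.5,-2.0,0],[8,0,8,0.9,-12.5,-2.8,0],[10.5,0,10.5,1.2,-16.5,-3.5,0],[13,0,13,1.5,-20.5,-4.2,0],[15.5,0,15.5,1.8,-24.5,-4.7,0],[18,0,18,2.1,-28,-5.1,0],[20,0,20,2.3,-31,-5.4,0],[21.2,0,21.2,2.4,-33,-5.6,0],[21.2,0,21.2,2.4,-33.1,-5.6,0],[21.2,0,21.2,2.4,-33.1,-5.6,0]]'
python3 - <<'E'
from fk import *
p0,R0=tool(); print(R0.as_matrix()[:,2], np.array(ctrl.observe()['joint_pos']).round(2))
for z in(.10,.083,.0795): print(z,*rows(np.array([.542,-.2906,z]),R0,p0,R0))
S=snap('side','s3.png');T=snap('top','t3.png'); a=cv2.resize(S['frame'][130:250,280:420],None,fx=3,fy=3,interpolation=cv2.INTER_CUBIC);b=cv2.resize(T['frame'][200:320,320:440],None,fx=3,fy=3,interpolation=cv2.INTER_CUBIC); cv2.imwrite('pics/c3.png',np.hstack([a,b]))
E
```

```text
time: 8.85
eef_pos: [0.5427, -0.2901, 0.1696]
tcp_rot: [0.372, 0.223, 0.896, -0.092]
contact_force: [0.3, 0.6, -1.2]
grip_width: 0.0089
finger_force: 51.4
[ 0.62564432 -0.33082346 -0.70648781] [ 0.84  0.56 -0.6   2.42  2.58  0.66 -1.01]
0.1 turn [0. 0. 0.] shift [ 4.95 -0.08  4.89]
0.083 turn [0. 0. 0.] shift [ 6.15 -0.08  6.09]
0.0795 turn [0. 0. 0.] shift [ 6.4  -0.08  6.34]
```

View pics/c3.png

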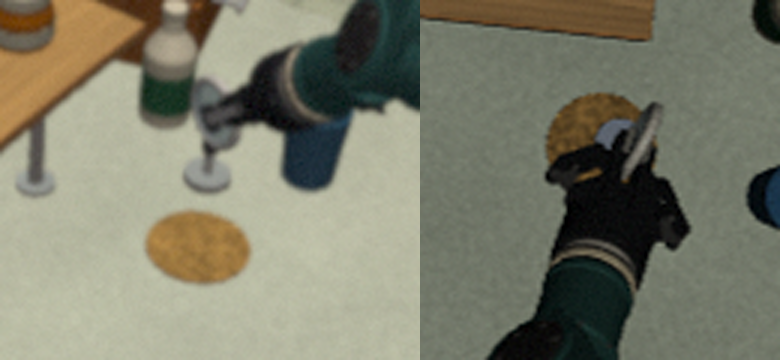

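Foot (207,175 in crop) hangs upright over the mat (198,245). Lowering.

```bash
python3 -m inch '[[0,0,0,1.2,0,1.2,0],[0,0,0,2.8,-0.1,2.8,0],[0,0,0,4.2,-0.1,4.1,0],[0,0,0,5.2,-0.1,5.1,0],[0,0,0,5.8,-0.1,5.7,0],[0,0,0,6.1,-0.1,6.0,0],[0,0,0,6.2,-0.1,6.1,0],[0,0,0,6.3,-0.1,6.2,0],[0,0,0,6.35,-0.1,6.3,0],[0,0,0,6.35,-0.1,6.3,0]]'
python3 - <<'E'
from fk import *
S=snap('side','s4.png'); P,c=pts(S,(320,160,380,230))
p,R=tool();q=np.hypot(P[:,0]-.538,P[:,1]+.288)
m=(q<.04)&(P[:,2]>.008)&(P[:,2]<.022); print('foot',m.sum(),P[m].min(0),P[m].max(0),P[m].mean(0))
E
```

```text
time: 9.95
eef_pos: [0.542, -0.2918, 0.081]
tcp_rot: [0.372, 0.223, 0.896, -0.093]
contact_force: [0.1, 0.3, 0.0]
grip_width: 0.0091
finger_force: 51.6
foot 156 [ 0.50299991 -0.32036131  0.00803236] [ 0.56882372 -0.25100805  0.01984952] [ 0.53593764 -0.28576238  0.01288188]
```

```bash
python3 -m inch '[[0,0,0,0.1,0,0.1,0],[0,0,0,0.2,0,0.2,0],[0,0,0,0.2,0,0.2,0]]'; python3 -m inch '[[0,0,0,0.05,0,0.05,0],[0,0,0,0.1,0,0.1,0],[0,0,0,0.1,0,0.1,0]]'
```

```text
time: 10.3
eef_pos: [0.5421, -0.2917, 0.0809]
tcp_rot: [0.375, 0.222, 0.895, -0.094]
contact_force: [-7.7, 1.9, 18.0]
grip_width: 0.0095
finger_force: 54.4
time: 10.6
eef_pos: [0.5423, -0.2918, 0.081]
tcp_rot: [0.377, 0.221, 0.894, -0.095]
contact_force: [-11.0, 5.1, 27.3]
grip_width: 0.0096
finger_force: 55.8
```

```bash
python3 -m inch '[[0,0,0,-0.15,0,-0.15,0],[0,0,0,-0.27,0,-0.27,0],[0,0,0,-0.27,0,-0.27,0],[0,0,0,-0.27,0,-0.27,0]]';  python3 -m inch '[[0,0,0,0,0,0,0.15],[0,0,0,0,0,0,0.3],[0,0,0,0,0,0,0.5],[0,0,0,0,0,0,0.6],[0,0,0,0,0,0,0.6],[0,0,0,0,0,0,0.6]]'
python3 - <<'E'
from fk import *
p0,R0=tool();print(R0.inv().apply([0,0,1]));print(np.array(ctrl.observe()['joint_pos']).round(2))
E
```

```text
time: 11.0
eef_pos: [0.5421, -0.2918, 0.081]
tcp_rot: [0.373, 0.223, 0.896, -0.093]
contact_force: [-3.5, 0.8, 8.2]
grip_width: 0.0092
finger_force: 52.9
time: 11.6
eef_pos: [0.5418, -0.2917, 0.0798]
tcp_rot: [0.372, 0.223, 0.896, -0.093]
contact_force: [0.3, 0.1, 0.4]
grip_width: 0.0512
finger_force: 0.0
[-7.08044101e-01 -1.15892172e-04 -7.06168208e-01]
[ 0.82  0.79 -0.59  2.44  2.68  0.9  -1.05]
```

```bash
python3 -m inch '[[0,0,0,-0.3,0,-0.7,0.6],[0,0,0,-1.0,0,-2.2,0.6],[0,0,0,-2.5,0,-4.5,0.6],[0,0,0,-5,0,-7,0.6],[0,0,0,-7.5,0,-9.5,0.6],[0,0,0,-10,0,-12,0.6],[0,0,0,-12,0,-13.5,0.6],[0,0,0,-12,0,-13.5,0.6]]'
python3 - <<'E'
from fk import *
q=np.array(ctrl.observe()['joint_pos']);p0,R0=tool();print(q.round(2))
S=snap('side','s5.png');T=snap('top','t5.png'); a=cv2.resize(S['frame'][150:250,290:420],None,fx=3,fy=3,interpolation=cv2.INTER_CUBIC);b=cv2.resize(T['frame'][210:310,330:450],None,fx=3,fy=3,interpolation=cv2.INTER_CUBIC); cv2.imwrite('pics/c5.png',np.hstack([a,b]))
P,c=pts(S,(310,185,385,240)); m=(P[:,2]>-.02)&(P[:,2]<.05)&(np.hypot(P[:,0]-.54,P[:,1]+.29)<.08); P,c=P[m],c[m]
foot=(P[:,2]>.0105)&(P[:,2]<.02); print('foot',P[foot].min(0),P[foot].max(0),P[foot].mean(0))
for h in(-40,-60,-25):
  for z,b in((.08,0),(.08,.1),(.18,0)):
    print(h,z,b,[(round(e,4),x.round(2)) for e,x in ik(h,42,[.565,.228,z],b,1,seeds=[q,np.array([-.75,.75,0,2.1,1.8,.7,-1.2])],n=0)])
E
```

```text
time: 12.4
eef_pos: [0.534, -0.2872, 0.2658]
tcp_rot: [0.376, 0.222, 0.894, -0.095]
contact_force: [0.3, 0.2, 0.4]
grip_width: 0.0513
finger_force: 0.0
[ 0.84  0.32 -0.56  2.37  2.45  0.4  -0.92]
foot [ 0.50669619 -0.32112543  0.01065093] [ 0.56122824 -0.2314677   0.01960767] [ 0.53686715 -0.28592947  0.0141487 ]
-40 0.08 0 [(np.float64(0.0), array([-0.32,  0.86, -0.67,  2.11,  1.52,  1.22, -1.22])), (np.float64(0.0), array([-0.75,  0.76, -0.04,  2.13,  1.4 ,  0.78, -1.21]))]
-40 0.08 0.1 [(np.float64(0.0), array([-0.38,  0.74, -0.76,  2.11,  1.34,  1.28, -1.17])), (np.float64(0.0), array([-0.81,  0.62, -0.14,  2.13,  1.19,  0.9 , -1.07]))]
-40 0.18 0 [(np.float64(0.0), array([-0.25,  0.7 , -0.76,  2.09,  1.38,  1.24, -1.04])), (np.float64(0.0), array([-0.71,  0.58, -0.1 ,  2.11,  1.22,  0.85, -0.95]))]
-60 0.08 0 [(np.float64(0.0), array([-0.32,  0.91, -0.68,  1.96,  1.27,  1.34, -1.3 ])), (np.float64(0.0), array([-0.68,  0.8 , -0.13,  1.98,  1.06,  0.96, -1.16]))]
-60 0.08 0.1 [(np.float64(0.0), array([-0.38,  0.82, -0.75,  1.91,  1.14,  1.43, -1.25])), (np.float64(0.0), array([-0.74,  0.7 , -0.2 ,  1.93,  0.92,  1.11, -1.07]))]
-60 0.18 0 [(np.float64(0.0), array([-0.27,  0.76, -0.76,  1.94,  1.17,  1.4 , -1.16])), (np.float64(0.0), array([-0.66,  0.65, -0.16,  1.96,  0.96,  1.06, -0.99]))]
-25 0.08 0 [(np.float64(0.0), array([-0.29,  0.84, -0.66,  2.22,  1.75,  1.14, -1.18])), (np.float64(0.0), array([-0.74,  0.74, -0.03,  2.24,  1.76,  0.71, -1.33]))]
-25 0.08 0.1 [(np.float64(0.0), array([-0.35,  0.69, -0.75,  2.26,  1.54,  1.17, -1.13])), (np.float64(0.0), array([-0.85,  0.58, -0.07,  2.28,  1.49,  0.75, -1.15]))]
-25 0.18 0 [(np.float64(0.0), array([-0.22,  0.66, -0.76,  2.19,  1.57,  1.11, -0.97])), (np.float64(0.0), array([-0.74,  0.55, -0.03,  2.22,  1.5 ,  0.69, -0.99]))]
```

View pics/c5.png

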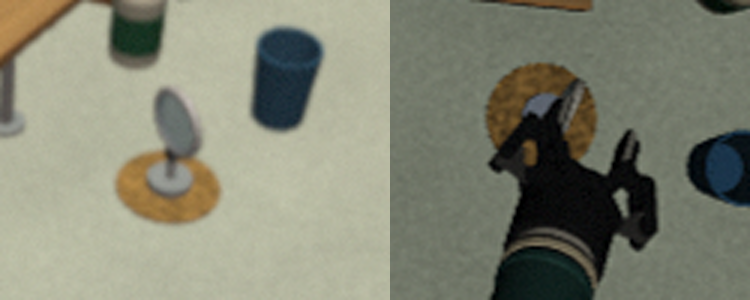

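Magnifier stands upright in the middle of the mat (foot crop 170,178). Next the tube.

```bash
python3 - <<'E'
from fk import *
gof(-50,42,[.565,.227,.066],.10,.10)
q=np.array(ctrl.observe()['joint_pos']); x=ik(-50,42,[.565,.227,.15],.1,1,seeds=[q],n=0); print(x)
E
```

```text
[0.53  0.269 0.226] turn [15.2  3.1 16. ] shift [ 20.89  48.93 -16.12]
[(np.float64(3.6482823154599137e-06), array([-0.3352405 ,  0.68239803, -0.81979655,  1.98223007,  1.15802839,
        1.41008266, -1.09082058]))]
```

```bash
python3 -m inch '[[15.2,3.1,16,20.9,48.9,-16.1,0.6],[15.2,3.1,16,20.9,48.9,-16.1,0.6],[15.2,3.1,16,20.9,48.9,-16.1,0.6],[15.2,3.1,16,20.9,48.9,-16.1,0.6],[15.2,3.1,16,20.9,48.9,-16.1,0.6],[15.2,3.1,16,20.9,48.9,-16.1,0.6],[15.2,3.1,16,20.9,48.9,-16.1,0.6],[15.2,3.1,16,20.9,48.9,-16.1,0.6],[15.2,3.1,16,20.9,48.9,-16.1,0.6],[15.2,3.1,16,20.9,48.9,-16.1,0.6],[15.2,3.1,16,20.9,48.9,-16.1,0.6],[15.2,3.1,16,20.9,48.9,-16.1,0.6]]'
python3 - <<'E'
from fk import *
print(np.array(ctrl.observe()['joint_pos']).round(2)); gof(-50,42,[.565,.227,.066],.08); gof(-50,42,[.565,.227,.066],-.003)
E
```

```text
time: 13.7
eef_pos: [0.5302, 0.2377, 0.2255]
tcp_rot: [0.323, 0.394, 0.847, -0.154]
contact_force: [0.5, -0.7, 0.7]
grip_width: 0.0516
finger_force: 0.0
[-0.38  0.59 -0.67  2.02  1.11  1.29 -1.02]
[0.539 0.258 0.111] turn [-0.2 -0.   0.2] shift [8.39 2.04 7.8 ]
[0.574 0.216 0.05 ] turn [-0.2 -0.   0.2] shift [ 8.38  2.07 16.1 ]
```

```bash
python3 -m inch '[[0,0,0,0,2,-1,0.65],[0,0,0,2,2,1,0.65],[0,0,0,5,2,4.3,0.65],[0,0,0,8.4,2.05,7.3,0.65],[0,0,0,8.4,2.05,7.8,0.65],[0,0,0,8.4,2.05,7.8,0.65]]'
python3 - <<'E'
from fk import *
S=snap('side','s6.png');T=snap('top','t6.png'); a=cv2.resize(S['frame'][230:350,200:320],None,fx=3,fy=3,interpolation=cv2.INTER_CUBIC);b=cv2.resize(T['frame'][200:320,160:280],None,fx=3,fy=3,interpolation=cv2.INTER_CUBIC); cv2.imwrite('pics/c6.png',np.hstack([a,b]))
gof(-50,42,[.565,.227,.066],-.003)
E
```

```text
time: 14.3
eef_pos: [0.5398, 0.2561, 0.112]
tcp_rot: [0.324, 0.394, 0.846, -0.154]
contact_force: [0.9, 0.3, 0.6]
grip_width: 0.0555
finger_force: 0.0
[0.574 0.216 0.05 ] turn [-0.  -0.  -0.1] shift [ 0.37 -0.15  8.45]
```

View pics/c6.png

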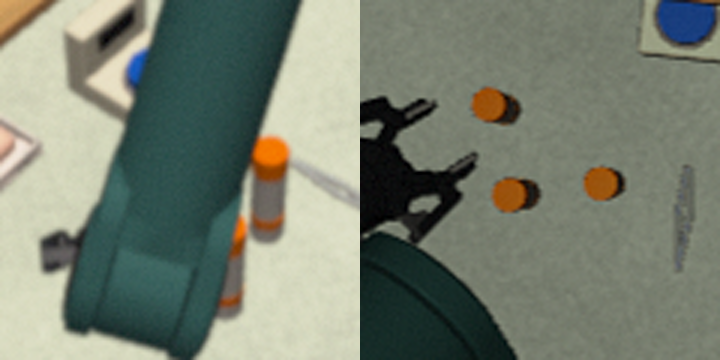

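Top crop: finger tips (435,103) and (475,157), with their midline aimed straight at the tube (490,104) and B (510,195) clear. Advance and close.

```bash
python3 -m inch '[[0,0,0,0.3,-0.1,2,0.65],[0,0,0,0.4,-0.15,4.5,0.65],[0,0,0,0.4,-0.15,6.8,0.65],[0,0,0,0.4,-0.15,8,0.65],[0,0,0,0.4,-0.15,8.4,0.65],[0,0,0,0.4,-0.15,8.4,0.65],[0,0,0,0.4,-0.15,8.4,0.5],[0,0,0,0.4,-0.15,8.4,0.4],[0,0,0,0.4,-0.15,8.4,0.33],[0,0,0,0.4,-0.15,8.4,0.2],[0,0,0,0.4,-0.15,8.4,0.1],[0,0,0,0.4,-0.15,8.4,0.1]]' 50
python3 - <<'E'
from fk import *
p,R=tool();print(R.as_matrix().round(3).tolist(),R.inv().apply([0,0,1]));print(np.array(ctrl.observe()['joint_pos']).round(2))
E
```

```text
time: 15.6
eef_pos: [0.5736, 0.2172, 0.0494]
tcp_rot: [0.325, 0.395, 0.846, -0.151]
contact_force: [-1.1, 2.0, 5.9]
grip_width: 0.0276
finger_force: 48.8
[[-0.478, 0.766, 0.431], [0.57, 0.643, -0.512], [-0.669, 0.001, -0.744]] [-0.66866191  0.00119126 -0.74356562]
[-0.4   0.87 -0.54  2.04  1.38  1.18 -1.27]
```

```bash
python3 -m inch '[[0,0,0,-0.3,0,-0.35,0.1],[0,0,0,-1.0,0,-1.1,0.1],[0,0,0,-2.5,0,-2.8,0.1],[0,0,0,-4.5,0,-5,0.1],[0,0,0,-6.5,0,-7.2,0.1],[0,0,0,-8,0,-8.9,0.1],[0,0,0,-8.7,0,-9.6,0.1],[0,0,0,-8.7,0,-9.6,0.1]]'
python3 - <<'E'
from fk import *
p,R=tool();q=np.array(ctrl.observe()['joint_pos']);print(q.round(2))
S=snap('side','s7.png');T=snap('top','t7.png'); a=cv2.resize(S['frame'][210:330,180:320],None,fx=3,fy=3,interpolation=cv2.INTER_CUBIC);b=cv2.resize(T['frame'][180:300,160:280],None,fx=3,fy=3,interpolation=cv2.INTER_CUBIC); cv2.imwrite('pics/c7.png',np.hstack([a,b]))
P,c=pts(T,(185,205,230,250)); m=(c[:,2]-c[:,0]>80)&(P[:,2]>.2); print('cap',m.sum(),P[m].min(0).round(3),P[m].max(0).round(3),P[m].mean(0).round(3))
for h in(-20,-5,10):
  for g,b in(((.660,.0485,.113),0),((.660,.0485,.113),.1),((.56,.06,.16),0)):
    print(h,g,[(round(e,4),x.round(2)) for e,x in ik(h,42,list(g),b,1,seeds=[q],n=0)])
E
```

```text
time: 16.4
eef_pos: [0.5743, 0.2158, 0.1796]
tcp_rot: [0.325, 0.396, 0.846, -0.151]
contact_force: [-0.5, -0.3, -0.5]
grip_width: 0.0281
finger_force: 49.2
[-0.35  0.66 -0.61  2.02  1.21  1.23 -1.04]
cap 117 [0.552 0.208 0.205] [0.582 0.246 0.247] [0.566 0.224 0.239]
-20 (0.66, 0.0485, 0.113) [(np.float64(0.0), array([ 0.11,  0.75, -0.6 ,  2.23,  2.05,  0.89, -0.95]))]
-20 (0.66, 0.0485, 0.113) [(np.float64(0.0), array([ 0.05,  0.56, -0.63,  2.32,  1.87,  0.84, -0.92]))]
-20 (0.56, 0.06, 0.16) [(np.float64(0.0), array([ 0.07,  0.61, -0.68,  2.42,  1.97,  0.93, -1.05]))]
-5 (0.66, 0.0485, 0.113) [(np.float64(0.0), array([ 0.27,  0.76, -0.69,  2.27,  2.3 ,  0.81, -0.84]))]
-5 (0.66, 0.0485, 0.113) [(np.float64(0.0), array([ 0.27,  0.56, -0.73,  2.38,  2.18,  0.73, -0.84]))]
-5 (0.56, 0.06, 0.16) [(np.float64(0.0), array([ 0.25,  0.62, -0.77,  2.46,  2.23,  0.86, -0.94]))]
10 (0.66, 0.0485, 0.113) [(np.float64(0.0), array([ 0.45,  0.8 , -0.8 ,  2.28,  2.49,  0.68, -0.65]))]
10 (0.66, 0.0485, 0.113) [(np.float64(0.0), array([ 0.55,  0.61, -0.9 ,  2.39,  2.4 ,  0.6 , -0.65]))]
10 (0.56, 0.06, 0.16) [(np.float64(0.0), array([ 0.47,  0.67, -0.9 ,  2.47,  2.44,  0.75, -0.75]))]
```

View pics/c7.png

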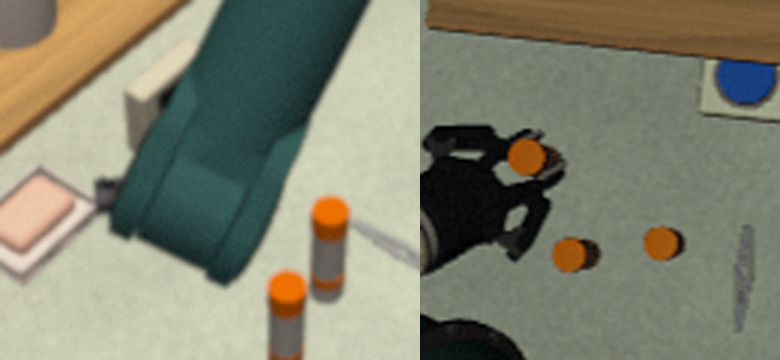

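Tube is held upright, cap at top crop (527,157); its axis is about 12 mm behind the TCP. The pad (745,80) is free. Carry it in front of the pad.

```bash
python3 - <<'E'
from fk import *
p0,R0=tool()
for hh,t in((15,(.578,.16,.18)),(30,(.583,.105,.18)),(45,(.590,.05,.17))):
    D=Ro.from_euler('z',hh,degrees=True)*R0; print(*rows(np.array(t),D,p0,R0))
E
```

```text
turn [-10.   -0.  -11.2] shift [-3.52 -3.19  2.83]
turn [-20.   -0.  -22.3] shift [-6.89 -6.34  5.86]
turn [-30.1  -0.1 -33.5] shift [-9.7  -9.33  9.73]
```

```bash
python3 -m inch '[[-2,0,-2.2,-0.7,-0.6,0.6,0.1],[-5,0,-5.6,-1.7,-1.6,1.4,0.1],[-8,0,-8.9,-2.8,-2.5,2.2,0.1],[-11,0,-12.3,-3.9,-3.5,3.1,0.1],[-14,0,-15.6,-4.9,-4.5,4.0,0.1],[-17,0,-18.9,-5.9,-5.4,4.9,0.1],[-20,0,-22.3,-6.9,-6.3,5.9,0.1],[-23,0,-25.6,-7.8,-7.3,7.0,0.1],[-26,0,-29,-8.6,-8.2,8.1,0.1],[-28.5,0,-31.7,-9.3,-8.9,9.1,0.1],[-30.1,0,-33.5,-9.7,-9.3,9.7,0.1],[-30.1,0,-33.5,-9.7,-9.3,9.7,0.1]]'
python3 - <<'E'
from fk import *
p0,R0=tool(); z=R0.as_matrix()[:,2]; h=np.degrees(np.arctan2(z[1],z[0])); print(h,np.array(ctrl.observe()['joint_pos']).round(2), R0.as_matrix()[:,1])
S=snap('side');P,c=pts(S,(215,190,320,290)); m=(c[:,2]-c[:,0]>80)&(P[:,2]>.15)&(P[:,0]<.64)&(P[:,2]<.26); print('orange',m.sum(),P[m].min(0).round(3),P[m].max(0).round(3),P[m].mean(0).round(3))
T=snap('top');P,c=pts(T,(240,195,300,260)); m=(c[:,2]-c[:,0]>80)&(P[:,2]>.18); print('capT',m.sum(),P[m].min(0).round(3),P[m].max(0).round(3),P[m].mean(0).round(3))
u=np.array([np.cos(np.radians(h)),np.sin(np.radians(h))]); g=np.array([.660,.0485])+.012*u
for t in((.598,g[1],.13),(.625,g[1],.110),(*g,.110),(*g,.0965)): print(np.round(t,4),*rows(np.array(t),R0,p0,R0))
E
```

```text
time: 17.7
eef_pos: [0.5891, 0.0472, 0.1685]
tcp_rot: [0.355, 0.043, 0.934, -0.017]
contact_force: [-0.1, -1.6, -0.2]
grip_width: 0.0276
finger_force: 49.4
-5.443266818825997 [ 0.18  0.53 -0.61  2.42  2.25  0.7  -0.95] [ 0.09246004  0.99571409 -0.00214529]
orange 129 [0.554 0.034 0.209] [0.591 0.074 0.236] [0.574 0.053 0.226]
capT 113 [ 0.496 -0.016  0.192] [0.593 0.066 1.54 ] [0.575 0.048 0.253]
[0.598  0.0474 0.13  ] turn [0. 0. 0.] shift [1.9  0.1  3.47]
[0.625  0.0474 0.11  ] turn [0. 0. 0.] shift [1.22 0.36 6.75]
[0.6719 0.0474 0.11  ] turn [0. 0. 0.] shift [-2.27  0.79  9.86]
[0.6719 0.0474 0.0965] turn [0. 0. 0.] shift [-1.37  0.79 10.87]
```

```bash
python3 - <<'E'
from fk import *
p0,R0=tool()
for t in((.60,.047,.135),(.62,.047,.115),(.65,.0465,.1045),(.6755,.0462,.1025)): print(np.round(t,4),*rows(np.array(t),R0,p0,R0))
print(R0.inv().apply([0,0,-1]))
E
```

```text
[0.6   0.047 0.135] turn [0. 0. 0.] shift [ 1.55 -0.3   3.27]
[0.62  0.047 0.115] turn [0. 0. 0.] shift [ 1.4  -0.13  6.09]
[0.65   0.0465 0.1045] turn [0. 0. 0.] shift [-0.13  0.09  8.87]
[0.6755 0.0462 0.1025] turn [0. 0. 0.] shift [-1.89  0.28 10.72]
[ 6.66541067e-01 -6.88549231e-05  7.45468310e-01]
```

```bash
python3 -m inch '[[0,0,0,0.7,-0.1,1.5,0.1],[0,0,0,1.5,-0.3,3.3,0.1],[0,0,0,1.5,-0.2,4.7,0.1],[0,0,0,1.4,-0.1,6.1,0.1],[0,0,0,0.7,0,7.5,0.1],[0,0,0,-0.1,0.1,8.9,0.1],[0,0,0,-0.8,0.2,9.6,0.1],[0,0,0,-1.4,0.2,10.2,0.1],[0,0,0,-1.9,0.3,10.7,0.1],[0,0,0,-1.9,0.3,10.7,0.1],[0,0,0,-1.9,0.3,10.7,0.1]]'
python3 - <<'E'
from fk import *
p0,R0=tool(); print(np.array(ctrl.observe()['joint_pos']).round(2))
S=snap('side','s8.png');a=cv2.resize(S['frame'][190:290,200:330],None,fx=6,fy=6,interpolation=cv2.INTER_CUBIC);cv2.imwrite('pics/c8.png',a)
P,c=pts(S,(225,190,285,290)); m=(c[:,2]-c[:,0]>80)&(P[:,2]<.17)&(P[:,0]>.6)&(P[:,2]>.03);Q=P[m]
for a,b in((.03,.09),(.125,.17)): k=(Q[:,2]>a)&(Q[:,2]<b); print(k.sum(),Q[k].min(0).round(3),Q[k].max(0).round(3),Q[k].mean(0).round(3))
E
```

```text
time: 18.9
eef_pos: [0.6759, 0.0466, 0.1042]
tcp_rot: [0.357, 0.041, 0.933, -0.016]
contact_force: [-0.1, -0.6, -0.7]
grip_width: 0.0282
finger_force: 49.4
[ 0.19  0.72 -0.57  2.27  2.34  0.73 -0.92]
13 [0.648 0.05  0.074] [0.661 0.065 0.086] [0.654 0.058 0.08 ]
114 [0.642 0.034 0.143] [0.677 0.066 0.169] [0.66  0.052 0.162]
```

View pics/c8.png

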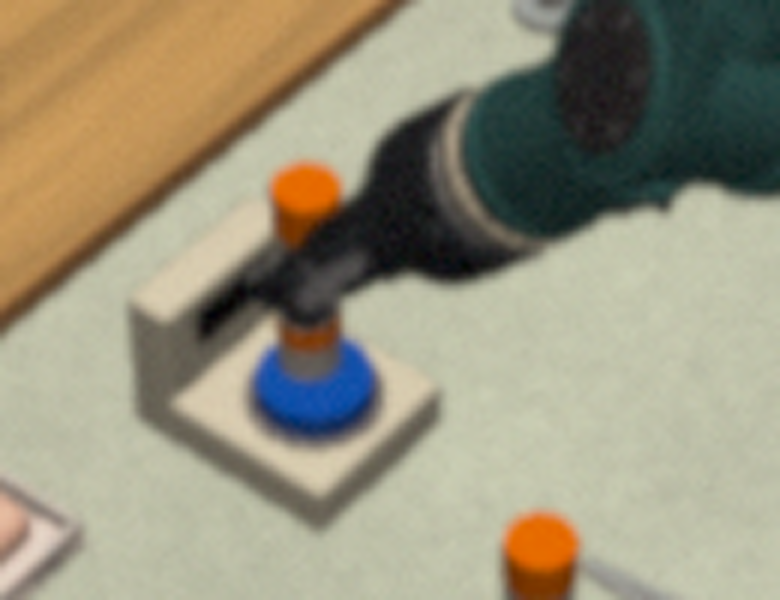

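```bash
python3 - <<'E'
from fk import *
def circ(P,r=None):
    f=lambda x:np.hypot(P[:,0]-x[0],P[:,1]-x[1])-r
    return least_squares(f,P[:,:2].mean(0),loss='soft_l1',f_scale=.002).x
def outline(s,mask):
    m=mask.astype(np.uint8); cn=max(cv2.findContours(m,cv2.RETR_EXTERNAL,cv2.CHAIN_APPROX_NONE)[0],key=cv2.contourArea)[:,0,:]; return cn
from scipy.spatial import ConvexHull
S=dict(np.load('pics/s8.npz'))
h,wd=S['z_map'].shape; P,c=pts(S,(0,0,wd,h)); ok=(P[:,0]>.6)&(P[:,0]<.72)&(abs(P[:,1]-.05)<.06)
top=ok&(c[:,2]-c[:,0]>80)&(P[:,2]>.12); cap=np.argwhere(top.reshape(h,wd))[:,::-1]
s2=dict(np.load('pics/s2.npz')); P2,c2=pts(s2,(0,0,wd,h)); pd=np.argwhere(((P2[:,0]>.6)&(P2[:,0]<.72)&(abs(P2[:,1]-.05)<.06)&(c2[:,0]-c2[:,2]>50)).reshape(h,wd))[:,::-1]
# top part of silhouette: project to top plane, fit circle on far-side hull points (unbiased by the side wall)
C=-S['R'].T@S['t']; d0=np.array([.52,-.85])
for nm,px,z,r in(('cap',cap,.1648,.016),('pad',pd,.045,.028)):
    Q=np.array([w(S,u,v,plane=z)[:2] for u,v in px]); H=Q[ConvexHull(Q).vertices]; H=H[(H-Q.mean(0))@d0>-.002]
    print(nm,len(px),circ(np.c_[H,H*0],r).round(4))
E
```

```text
cap 997 [ 0.7355 -0.0932]
pad 253 [0.6582 0.0507]
```

```bash
python3 - <<'E'
from fk import *
from scipy.spatial import ConvexHull
S=dict(np.load('pics/s8.npz')); P,c=pts(S,(240,212,262,236)); 
v,u=np.mgrid[212:236,240:262]; px=np.c_[u.ravel(),v.ravel()]
m=(c[:,2]-c[:,0]>110); px=px[m]; print(len(px),px.min(0),px.max(0))
for z in(.1648,):
    Q=np.array([w(S,a,b,plane=z)[:2] for a,b in px]); H=Q[ConvexHull(Q).vertices]; H=H[(H-Q.mean(0))@[.52,-.85]>0]
    print(least_squares(lambda x:np.hypot(*(H-x[:2]).T)-.016,Q.mean(0)).x)
E
```

```text
98 [245 217] [256 229]
[0.66074483 0.05061435]
```

```bash
python3 -m inch '[[0,0,0,0.4,0,0.15,0.1],[0,0,0,0.62,0,0.4,0.1],[0,0,0,0.75,0,0.54,0.1],[0,0,0,0.82,0,0.62,0.1],[0,0,0,0.88,0,0.69,0.1],[0,0,0,0.95,0,0.77,0.1],[0,0,0,1.02,0,0.84,0.1],[0,0,0,1.08,0,0.91,0.1],[0,0,0,1.15,0,0.99,0.1],[0,0,0,1.22,0,1.06,0.1],[0,0,0,1.28,0,1.14,0.1],[0,0,0,1.35,0,1.21,0.1]]' 70
```

```text
time: 20.15
eef_pos: [0.6744, 0.0467, 0.0865]
tcp_rot: [0.358, 0.041, 0.933, -0.016]
contact_force: [-3.3, -0.9, 6.8]
grip_width: 0.0276
finger_force: 69.4
```

```bash
python3 -m inch '[[0,0,0,0.07,0,0.07,0.1],[0,0,0,0.13,0,0.15,0.1],[0,0,0,0.2,0,0.22,0.1],[0,0,0,0.27,0,0.3,0.1],[0,0,0,0.33,0,0.37,0.1],[0,0,0,0.37,0,0.41,0.1]]'; python3 -m inch '[[0,0,0,0,0,0,0.1],[0,0,0,0,0,0,0.1]]'
```

```text
time: 20.75
eef_pos: [0.6751, 0.0469, 0.0843]
tcp_rot: [0.361, 0.04, 0.931, -0.017]
contact_force: [-13.1, -1.8, 27.6]
grip_width: 0.027
finger_force: 71.2
time: 20.95
eef_pos: [0.6751, 0.0469, 0.0843]
tcp_rot: [0.361, 0.04, 0.931, -0.017]
contact_force: [-11.1, -1.4, 24.7]
grip_width: 0.0274
finger_force: 71.3
```

```bash
python3 -m inch '[[0,0,0,0,0,0,0.1],[0,0,0,0,0,0,0.1],[0,0,0,0,0,0,0.1],[0,0,0,0,0,0,0.1],[0,0,0,0,0,0,0.1],[0,0,0,0,0,0,0.1],[0,0,0,0,0,0,0.1],[0,0,0,-0.1,0,-0.11,0.1],[0,0,0,-0.2,0,-0.22,0.1],[0,0,0,-0.3,0,-0.33,0.1],[0,0,0,-0.4,0,-0.44,0.1],[0,0,0,-0.5,0,-0.55,0.1]]'; python3 -m inch '[[0,0,0,-0.1,0,-0.11,0.1],[0,0,0,-0.2,0,-0.22,0.1],[0,0,0,-0.3,0,-0.33,0.1],[0,0,0,-0.4,0,-0.45,0.1],[0,0,0,-0.4,0,-0.45,0.1]]'
python3 -c "
from fk import *
P,R=tool();print(R.as_matrix()[:,2])"
```

```text
time: 22.15
eef_pos: [0.6744, 0.0467, 0.0885]
tcp_rot: [0.358, 0.041, 0.933, -0.016]
contact_force: [-3.0, -0.5, 5.7]
grip_width: 0.0275
finger_force: 70.0
time: 22.65
eef_pos: [0.6743, 0.0467, 0.094]
tcp_rot: [0.358, 0.041, 0.933, -0.016]
contact_force: [-1.1, -0.7, 2.3]
grip_width: 0.0274
finger_force: 69.7
[ 0.66576908 -0.05841504 -0.74386774]
```

```bash
python3 -m inch '[[0,0,0,0,0,0,0.34],[0,0,0,0,0,0,0.37],[0,0,0,0,0,0,0.4],[0,0,0,0,0,0,0.5],[0,0,0,0,0,0,0.65],[0,0,0,0,0,0,0.65],[0,0,0,0,0,0,0.65]]'
python3 - <<'E'
from fk import *
S=snap('side','s9.png'); P,c=pts(S,(240,205,265,240)); m=(c[:,2]-c[:,0]>110)&(P[:,2]>.1)&(P[:,2]<.2); print(m.sum(),P[m].mean(0),P[m].max(0))
print(np.array(ctrl.observe()['joint_pos']).round(2))
E
```

```text
time: 23.35
eef_pos: [0.6742, 0.0467, 0.0939]
tcp_rot: [0.357, 0.041, 0.933, -0.016]
contact_force: [0.3, -0.3, 0.5]
grip_width: 0.0558
finger_force: 0.0
103 [0.6588859  0.0513582  0.15270753] [0.67513876 0.0644391  0.16025437]
[ 0.19  0.74 -0.57  2.27  2.36  0.75 -0.93]
```

Tube is standing free. Retreat along the tool axis.

```bash
python3 -m inch '[[0,0,0,0,0,-0.5,0.65],[0,0,0,0,0,-1.5,0.65],[0,0,0,0,0,-3,0.65],[0,0,0,0,0,-4.5,0.65],[0,0,0,0,0,-6.5,0.65],[0,0,0,0,0,-8.5,0.65],[0,0,0,-1,0,-10.5,0.65],[0,0,0,-3,0,-12.5,0.65],[0,0,0,-3,0,-12.5,0.65]]'
python3 - <<'E'
from fk import *
S=snap('side','s10.png');T=snap('top','t10.png')
a=cv2.resize(S['frame'][170:330,200:400],None,fx=2.4,fy=2.4,interpolation=cv2.INTER_CUBIC);b=cv2.resize(T['frame'][180:280,180:310],None,fx=2.4,fy=2.4,interpolation=cv2.INTER_CUBIC); b=cv2.copyMakeBorder(b,0,a.shape[0]-b.shape[0],0,0,cv2.BORDER_CONSTANT); cv2.imwrite('pics/c10.png',np.hstack([a,b]))
E
```

```text
time: 24.3
eef_pos: [0.614, 0.0529, 0.2122]
tcp_rot: [0.361, 0.04, 0.931, -0.016]
contact_force: [-0.4, 0.5, -0.0]
grip_width: 0.0552
finger_force: 0.0
```

View pics/c10.png

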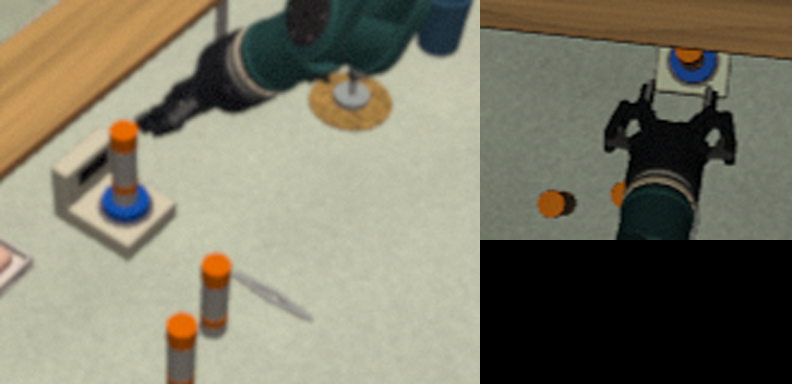

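The tube stands upright on the risen pad (crop 124,165), the magnifier is on the mat (352,95), and the gripper is clear of both.

```bash
python3 -c "
from bench import ctrl
print(ctrl.sign_off())"
```

```text
the job is handed in; nothing more can be done
None
```

The job is handed in at about 24 s: the magnifier stands upright on the cork mat, the tube pressed the pad its full 10 mm at about 25 N for roughly a second, and it now stands upright on the risen pad.

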